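# Flip a clay tile with the turner and put the turner away

## Task

A clay tile lies smooth face up on the lower deck of the stepped drying rack. Take the turner out of the tool tray and use its blade to flip the tile over the step, so that it lies flat on the upper deck with its ribbed back up; neither the gripper nor the arm may touch the tile. Then lay the turner back in the tray the way it was, blade flat in its pocket and handle in its rest, and let go, leaving the other loose things where they are.

Things in the scene. Friction and masses are not known exactly. Their poses are not given: they have to be found in the camera images.
- rack: Fixed wooden drying rack, 222 x 96 mm. Origin at the bench below the step; x points level from the lower to the upper deck. Two rails along x at y = -42 and +42 mm, 12 mm wide, 72 mm free between them. Lower deck x = -105 to 0 mm, rail tops at z = 55 mm; upper deck x = 0 to 107 mm, rail tops at z = 65 mm, then an end stop 8 mm higher to x = 117 mm.
- rack_step (a point): Rack's x, y, z = 0, 0, 65 mm: top of the near face of the upright step, 10 mm high, that parts the decks. Its cross-piece fills x = 0 to 12 mm, z = 35 to 65 mm across the rack.
- rack_mouth (a point): Rack's x, y, z = -105, 0, 55 mm: the lower deck's free end. Between the rails it is open here above z = 14 mm, so the blade can slide in under the tile from here, moving along the rack's x. Under the tile's half away from the step (some 20 mm in) the rising blade tip turns the tile up; pushed in past its middle it would carry the tile instead.
- clay_tile: Loose terracotta tile, 90 (x) x 96 (y) x 8 mm, 85 to 145 g; one face smooth, the other with three ribs 2 mm high along x at y = -22, 0, 22 mm. Origin at the centre of the ribbed face (at the ribs' foot); z points to the smooth face: up at the start, down when flipped. At the start it lies on both lower rails, its x within 0.03 rad of the rack's x.
- tile_lead_edge (a point): Middle of the tile's edge nearest the step (tile's x, z = 45, 0 mm), 2 to 5 mm from it at the start. Raise the opposite edge and the tile turns up against the step, coming to stand on this end; tipped past upright it topples onto the upper deck and lies with about 10 mm jutting back over the step.
- turner: Loose cranked turner (spatula), 100 to 145 g. Origin in the plane of the blade's underside, below the grip; x to the blade's tip, z up. Slotted steel blade x = 45 to 125 mm, 50 mm wide, z = 0 to 3 mm. Thin neck from the heel (x = 50 mm) up to the handle: wooden bar x = -75 to 25 mm, 20 mm wide, z = 47 to 63 mm. Does not balance on the bare bench.
- turner_grip (a point): The place to pinch the turner's handle across its 20 mm width: middle of the bar, 55 mm above the blade's underside, in the turner's x, y, z = 0, 0, 55 mm. Beside and below it is free down to the tray's top face.
- turner_tip (a point): Middle of the blade's front edge, on its upper face: turner's x, y, z = 125, 0, 3 mm.
- tool_tray: Fixed plywood shadow tray, 230 (x) x 150 (y) x 14 mm, origin at the centre of its underside. A pocket 88 x 58 mm, 8 mm deep, centred at x, y = 60, -30 mm takes the turner's 80 x 50 mm blade. The rubber rib lies in a second pocket at x, y = 35, 42 mm.
- turner_seat (a point): Point of the tray (at its x, y, z = -25, -30, 6 mm, axes as the tray) where the turner's origin lies, axes parallel, when the turner lies home in its pocket and rest. Play about 4 mm each way.
- rib: Loose black rubber kidney, 93 x 34 x 8 mm, in the tray's second pocket; bystander. Origin at the centre of its underside.
- ring: Loose ring cutter, 66 mm across, 30 mm high; bystander. Origin at the centre of its underside.
- bowl: Loose glazed bowl, 68 mm across, 47 mm high; bystander. Origin at the centre of its underside.
- small_tile_a: Loose small test tile 55 x 42 x 7 mm with a half-glazed face; bystander. Origin at the centre of its underside.
- small_tile_b: Loose small test tile 55 x 42 x 7 mm with a half-glazed face; bystander. Origin at the centre of its underside.
- handle_rest (a point): Middle of the forked post on the tray that carries the end of the turner's handle: tray's x, y, z = -85, -30, 53 mm. The post is 22 mm long (x); its saddle, at this height, lies between two cheeks 27 mm apart that rise 13 mm above it.
There are look-alikes about, which are no part of the job. Of the things shaped like the clay_tile, the terracotta one is meant.

How it is judged:
By the outcome, as a careful person would: the job done as asked, in the order asked, and still so for the second after the job is handed in, with the robot touching nothing.
It also fails if it takes over 40 s, if anything falls off the work surface, if the arm or the gripper's body presses on something with over 40 N, if the wrist force passes 120 N, or if a joint passes its speed limit or range.

## Robot

A 6-joint arm with a two-finger parallel gripper is mounted at the origin on the work surface; the furniture and walls round the work are solid. World frame = base frame: x ahead of the robot, y to its left, z up, the work surface at z = 0. Lengths are in m, angles in rad, forces in N, time in s.
With the tool pointing down it reaches from about 0.4 to 0.825 m from the base axis. Payload 7 kg.
Tool frame: the origin (TCP) lies midway between the tips of the shut fingers; the grasp point (between the pads) lies 19 mm behind it; z points along the fingers, y is the line along which they close (so a half turn about z gives the same grasp; the last joint's range is limited). The gripper opens to 88 mm and grips with 3 to 60 N. Pads are 19 mm wide; open, the fingers measure 130 mm over their backs; the gripper's body (78 mm by 193 mm) begins 47 mm behind the grasp point.
Start: joints at [-0.894, 0.359, 0.012, 0, -1.224, -0.288], TCP at [0.256, -0.625, 0.227] pointing down, gripper open.
Joint ranges: [-3.07, 3.07], [-1.43, 2.12], [-1.02, 1.25], [-3.03, 1.67], [-3.05, -0], [-3.03, 3.03]. Speed limits (rad/s): [2.39, 2.39, 3.01, 3.14, 3.14, 3.14].

## Interface

Orientations are given as [roll, pitch, yaw] about the fixed x, y, z axes, in that order (R = Rz(yaw) Ry(pitch) Rx(roll)).
In Python, from station import arm, grab_frame, camera_params, spot_in gives the robot as it stands.
- The arm moves only by the shell command python3 -m jog 'ROWS' [FORCE]. ROWS is JSON, a list that holds one entry, the list of rows, each a list of 7 numbers: the shift along the tool's x, y, z in mm, then the turn, a rotation vector about the tool's x, y, z in rad, then the finger opening in mm, from 0 to 87.6. In form: [[[x, y, z, wx, wy, wz, fingers], ...]]. A call has 1 to 20 rows; each row is the pose to reach, as a shift and turn from the pose commanded when the call began, along the tool's axes at that moment; what a row does not reach only later rows make up. A row lasts 1/8 s, in which the tool goes at most 62.5 mm and 10.7 degrees, less where a joint would pass 70% of its speed; a pose out of reach is approached as far as the arm can. A call with a gripper value outside its range is refused whole. The fingers move at their own pace and stop on an object; FORCE is the grip in N (left out, the last holds). Time passes only in rows, so rows that repeat a pose let the fingers close. It gives the time, the measured TCP pose, the force, the opening and the grip force at its end, in the units of the state.
- arm.get_state(): the state, without advancing time (a new reading comes with each control period).
- grab_frame(name): name is "side" or "top"; returns (picture, depth): 384x512x3 uint8, blue, green, red; 384x512 float32, m along the optical axis (not along the pixel's ray), 0 where there is no reading.
- camera_params(name): a dict with "mtx" (3x3 intrinsics, pixels), "R" (3x3) and "t" (3): a world point X has camera coordinates R X + t. Camera axes: x right, y down, z forward; pixel columns grow to the right and rows downward; lengths in m; the calibration is good to about 2 mm. A picture is of the moment at which its call begins. camera_params takes no time and is no camera call.
- arm.job_done(): hands the job in; it is judged then, once.
Trained networks look in the newest picture that a camera, given by its name, has taken for a name from the list of things; names that differ only in an ending like _2 or _b are one class to them, and where a whole thing is asked for, a point or a joint stands for the part that bears it (a point fixed in the world has none). Each returns a list of dicts, best first, with "confidence" (0 to 1); they miss things now and then, are a little off and sometimes report something else, mostly with a low value. They report only what shows in the picture. A call takes as long as a camera call. They do not tell look-alikes from the thing itself.
- spot_in(query, camera): "uv" ([column, row] in pixels, amid what is visible of it).
The state is a dict: "t": time; "q": joint angles; "qd": joint speeds; "joint_efforts": joint torques, N m; "eef_pos": TCP position; "ee_rot": TCP orientation; "force": force on the tool from outside, world axes, zero at the start; "moment": the same for the moment, N m; "width": finger opening in m; "gripper_force": force on a finger pad.
Only numpy, scipy, OpenCV 4.12 (cv2) and the standard library are available. Lean on these libraries where they do the work, as an engineer would, in place of code of your own. Each camera call takes 0.05 s, during which the arm holds its last target. There are 200 camera calls.

## Working session

There is one attempt and no reset: what is moved stays moved. The work goes in short steps, Python scripts to look and compute and a shell command to move; the robot and the scene stay as the last step left them, time stands still between calls to the robot, and variables do not carry over. Pictures are saved under pics/ and viewed, at most 10 in all, crops included, and the job is handed in when it is done.

```bash
ls; mkdir -p pics; python3 - <<'E'
from station import *
import cv2,numpy as np
for n in("side","top"):
    p,d=grab_frame(n); cv2.imwrite(f"pics/{n}0.png",p); np.save(f"{n}_d.npy",d); c=camera_params(n)
    print(n,c["mtx"].tolist(),(-c["R"].T@c["t"]).round(3), c["R"].round(2).tolist())
    for q in("clay_tile","turner","tool_tray","rack","rack_step","rack_mouth","turner_grip","turner_tip","handle_rest"):
        print(q,[(np.round(r["uv"]).tolist(),round(r["confidence"],2)) for r in spot_in(q,n)][:3])
s=arm.get_state();print(s)
E
```

```text
pics
side [[361.79692161152417, 0.0, 252.72054829178023], [0.0, 361.79692161152417, 186.19332346315002], [0.0, 0.0, 1.0]] [ 0.006 -0.905  0.694] [[0.83, -0.56, 0.0], [-0.35, -0.52, -0.78], [0.43, 0.64, -0.63]]
clay_tile [([206.0, 272.0], 0.66)]
turner [([252.0, 130.0], 0.47)]
tool_tray [([278.0, 238.0], 0.77)]
rack [([253.0, 128.0], 0.5)]
rack_step [([253.0, 130.0], 0.65)]
rack_mouth [([250.0, 131.0], 0.56)]
turner_grip []
turner_tip []
handle_rest [([279.0, 241.0], 0.93)]
top [[443.4131727729073, 0.0, 251.94530050868337], [0.0, 443.4131727729073, 191.99813089822828], [0.0, 0.0, 1.0]] [ 0.363 -0.24   1.314] [[0.02, -1.0, -0.01], [-1.0, -0.02, -0.07], [0.07, 0.01, -1.0]]
clay_tile [([208.0, 134.0], 0.83)]
turner [([293.0, 179.0], 0.93), ([244.0, 115.0], 0.58)]
tool_tray [([290.0, 196.0], 0.83)]
rack [([176.0, 134.0], 0.75), ([293.0, 196.0], 0.35)]
rack_step [([175.0, 132.0], 0.66)]
rack_mouth [([170.0, 117.0], 0.94), ([288.0, 196.0], 0.55)]
turner_grip [([292.0, 175.0], 0.78)]
turner_tip [([292.0, 175.0], 0.7)]
handle_rest [([289.0, 196.0], 0.83)]
{'t': 1.0, 'q': array([-8.93882557e-01,  3.58570386e-01,  1.18833614e-02, -1.90556098e-06,
       -1.22410612e+00, -2.88115392e-01]), 'qd': array([ 5.82373799e-04, -5.91450948e-05, -1.21304134e-03, -1.42861950e-04,
       -1.27981443e-04, -9.33732761e-04]), 'joint_efforts': array([ 3.36740914e-05, -5.82387507e+01,  2.93306547e+01,  7.00271308e+00,
        1.25251635e-02, -8.18553076e-06]), 'eef_pos': array([ 0.25585377, -0.6245943 ,  0.22657281]), 'ee_rot': array([-3.14159011e+00,  2.62309942e-06, -2.75279492e+00]), 'force': array([ 0.28210977, -0.42503808, -0.22265865]), 'moment': array([-0.0082256 ,  0.0163807 , -0.01067324]), 'gripper_force': 0.0, 'width': 0.08781524448410609}
```

View pictures.

```bash
python3 - <<'E'
import cv2
p=cv2.imread("pics/top0.png")[30:290,90:420]
cv2.imwrite("pics/top0c.png",cv2.resize(p,None,fx=2.3,fy=2.3,interpolation=cv2.INTER_CUBIC))
E
```

```text
(no output)
```

View pics/top0c.png

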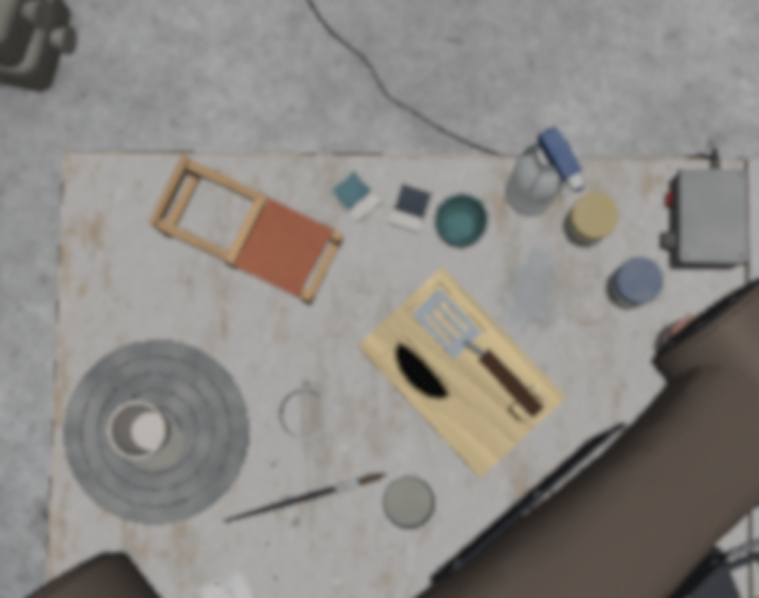

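View pics/side0.png

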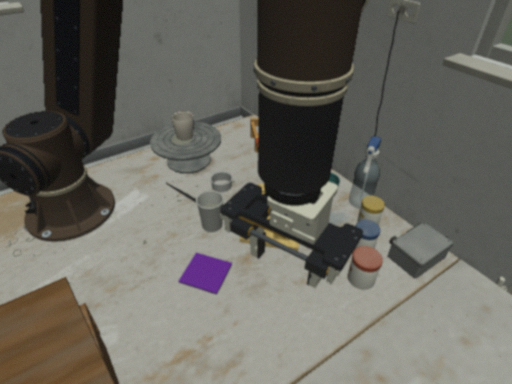

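```bash
cat > h.py <<'E'
import cv2,numpy as np
from station import *
def world(d,n):
    c=camera_params(n);v,u=np.mgrid[:d.shape[0],:d.shape[1]]
    K=c["mtx"];X=np.stack([(u-K[0,2])*d/K[0,0],(v-K[1,2])*d/K[1,1],d],-1)
    return (X-c["t"])@c["R"]
def proj(X,n):
    c=camera_params(n);x=(np.asarray(X)@c["R"].T+c["t"]);x=x@c["mtx"].T
    return x[...,:2]/x[...,2:]
def comp(m,uv):
    k,l,s,_=cv2.connectedComponentsWithStats(m.astype(np.uint8))
    u,v=map(int,uv);w=l[v-6:v+7,u-6:u+7];w=w[w>0]
    return l==np.bincount(w).argmax()
E
python3 - <<'E'
from h import *
p=cv2.imread("pics/top0.png");d=np.load("top_d.npy");W=world(d,"top");ok=d>0
hsv=cv2.cvtColor(p,cv2.COLOR_BGR2HSV)
def rect(name,m):
    P=W[m];r=cv2.minAreaRect((P[:,:2]*1000).astype(np.float32))
    print(name,m.sum(),"c",np.round(r[0],1),"size",np.round(r[1],1),"ang",round(r[2],2),"z",np.percentile(P[:,2],[5,50,95]).round(4), "mean",(P[:,:2].mean(0)*1000).round(1))
    return r
red=comp(ok&(p[...,2].astype(int)-p[...,0]>60)&(hsv[...,0]<12),(213,134))
rect("tile",red)
rack=comp(ok&(W[...,2]>.035)&(W[...,2]<.1),(213,134));rect("rack",rack)
for lo in(.005,.008):
  tray=comp(ok&(W[...,2]>lo)&(W[...,2]<.1),(300,215));rect("tray",tray)
h=comp(ok&(W[...,2]>.045)&(W[...,2]<.1),(311,195));rect("handle",h)
z=W[...,2]; print("bench",np.median(z[200:210,180:230]))
print((z[110:150:3,160:240:4]*1000).round().astype(int))
E
```

```text
tile 957 c [ 611.3 -107.9] size [89.1 90.9] ang 64.77 z [0.0601 0.0641 0.0682] mean [ 611.3 -107.7]
rack 1796 c [636.  -59.7] size [221.9  99.4] ang 65.09 z [0.055  0.0645 0.0728] mean [629.5 -71.9]
tray 3908 c [ 464.2 -334.7] size [242.4 159.8] ang 43.33 z [0.0074 0.0145 0.0673] mean [ 463.3 -333.3]
tray 3635 c [ 466.7 -334. ] size [230.2 154.1] ang 43.74 z [0.0095 0.0148 0.0677] mean [ 460.1 -335.4]
handle 342 c [ 451.8 -387. ] size [109.5  43. ] ang 43.74 z [0.0549 0.0681 0.0729] mean [ 443.9 -393.3]
bench 0.003096580615019754
[[   7   73   46   17    3    2    2   65   68   64    1    3    5    0
    -2    2    3   -1   -2    7]
 [  76   66   18   18    1   -1    3    0   57   70   64    0    3 1314
     2    2    0    1    0    5]
 [  72   56   20    3   -2    0   -1    3    5   -1   63   66   68    2
    -2    1    2    0    4    8]
 [  72   -1   14    3   -1    3    0    5    5    2   66   51   66   62
     0    0    2    5    1    4]
 [  63   13    9    0    1    1    2    4    0   -1   70   64   66   67
    67   60   -3 1314    3   -3]
 [  66   14    0    3    0   -1    2   
[... 206 characters left out ...]
0    1    7   62   65   64   63   63
    66   62   62   64   64   59]
 [   4    2   -1   66   64    3    2    1   68   58   64   61   64   63
    65   66   65   62    2   53]
 [  -1    4    1   -1   59   66   66   -2   70   59   65   67   61   65
    65   62   66   66   14   15]
 [   3   -1    5   -1    0    0   64   72   60   67   61   60   67   67
    63   68   62   62   16   -2]
 [   1    2   -1    4    1    2    0   53   67   64   69   65   65   64
    65   62   60   -4   13    2]
 [   1    1    1    0   -1    2    1    2    6   66   58   64   64   63
    68   65   66   19    0    6]
 [   1    5    6    0    2    4   -2    4    1    2   62   63   63   67
    62   64    0   14    2    1]]
```

```bash
cat > fit.py <<'E'
from h import *
from scipy.optimize import minimize
def render(polys,pose,S=8,shape=(384,512)):
    # polys: list of (Nx3 local mm, value) -> antialiased mask from the top cam
    x,y,a=pose;c,s=np.cos(a),np.sin(a);m=np.zeros(shape,np.float32)
    for P,val in polys:
        P=np.asarray(P,float)/1000
        X=np.c_[x+c*P[:,0]-s*P[:,1],y+s*P[:,0]+c*P[:,1],P[:,2]]
        q=(proj(X,"top")*256).round().astype(np.int32)
        q2=((proj(X,"top")+.5)*4-.5)
        big=np.zeros((shape[0]*4,shape[1]*4),np.uint8)
        cv2.fillPoly(big,[(q2*16).round().astype(np.int32)],255,shift=4)
        f=cv2.resize(big,shape[::-1],interpolation=cv2.INTER_AREA)/255.
        m=m*(1-f)+f*val
    return m
def box(x0,x1,y0,y1,z):return [(x0,y0,z),(x1,y0,z),(x1,y1,z),(x0,y1,z)]
def fit(polys,mask,p0):
    mk=mask.astype(np.float32)
    f=lambda p:float(((render(polys,(p0[0]+p[0]/1000,p0[1]+p[1]/1000,p0[2]+p[2]/50))-mk)**2).sum())
    r=minimize(f,[0,0,0],method="Nelder-Mead",options=dict(initial_simplex=[[0,0,0],[6,0,0],[0,6,0],[0,0,4]],xatol=.05,fatol=.1))
    return np.array([p0[0]+r.x[0]/1000,p0[1]+r.x[1]/1000,p0[2]+r.x[2]/50]),r.fun
E
python3 - <<'E'
from fit import *
p=cv2.imread("pics/top0.png");d=np.load("top_d.npy");W=world(d,"top");ok=d>0;z=W[...,2]
hsv=cv2.cvtColor(p,cv2.COLOR_BGR2HSV)
red=comp((p[...,2].astype(int)-p[...,0]>60)&(hsv[...,0]<12),(213,134))
rk=comp(ok&(z>.04)&(z<.1),(213,134))
tr=comp(ok&(z>.008)&(z<.1),(300,215)) 
dark=comp((p.max(2)<100)&(z>.04),(311,195))
R=np.deg2rad
T,e=fit([(box(-45,45,-48,48,63),1)],red,(.611,-.108,R(65)));print("tile",T,np.rad2deg(T[2]),e,red.sum())
rp=[(box(-105,117,-48,48,62),1),(box(12,107,-36,36,65),0),(box(-105,-93,-36,36,55),0)]
K,e=fit(rp,rk,(.6335,-.065,R(65)));print("rack",K,np.rad2deg(K[2]),e,rk.sum())
Y,e=fit([(box(-115,115,-75,75,14),1)],tr,(.465,-.334,R(43.7)));print("tray",Y,np.rad2deg(Y[2]),e,tr.sum())
H,e=fit([(box(-75,25,-10,10,69),1)],dark,(.45,-.39,R(43.7)));print("turner",H,np.rad2deg(H[2]),e,dark.sum())
c,s=np.cos(Y[2]),np.sin(Y[2]);print("seat",Y[0]-25e-3*c+.03*s,Y[1]-25e-3*s-.03*c)
c,s=np.cos(K[2]),np.sin(K[2]);dd=T[:2]-K[:2];print("tile in rack",c*dd[0]+s*dd[1],-s*dd[0]+c*dd[1])
o=cv2.resize(p,None,fx=4,fy=4,interpolation=cv2.INTER_CUBIC)
def dr(polys,P,col):
    x,y,a=P;c,s=np.cos(a),np.sin(a)
    for q,_ in polys:
        q=np.array(q)/1000.;X=np.c_[x+c*q[:,0]-s*q[:,1],y+s*q[:,0]+c*q[:,1],q[:,2]]
        cv2.polylines(o,[((proj(X,"top")+.5)*4).round().astype(int)],True,col,1)
dr([(box(-45,45,-48,48,63),1)],T,(255,0,0))
dr([(box(-105,0,-48,48,55),1),(box(0,107,-48,48,65),1),(box(12,107,-36,36,65),1),(box(107,117,-48,48,73),1)],K,(0,255,0))
dr([(box(-115,115,-75,75,14),1),(box(16,104,-59,-1,14),1)],Y,(0,255,0))
dr([(box(-75,25,-10,10,69),1),(box(45,125,-25,25,9),1)],H,(255,0,0))
cv2.imwrite("pics/fit.png",o[340:940,560:1360])
E
```

```text
tile [ 0.61228853 -0.10736948  1.11581759] 63.93163878690024 72.78425221068821 961
rack [ 0.63318851 -0.0641739   1.12523097] 64.47098543498664 139.94024383854966 1790
tray [ 0.46537339 -0.33255375  0.76324563] 43.730753053667144 396.6725874663591 3635
turner [ 0.46129667 -0.37780561  0.68295951] 39.13069737625366 74.4475048058439 188
seat 0.4680465933028956 -0.3715133957651345
tile in rack -0.04798550714968612 0.00024353610200977122
```

View pics/fit.png

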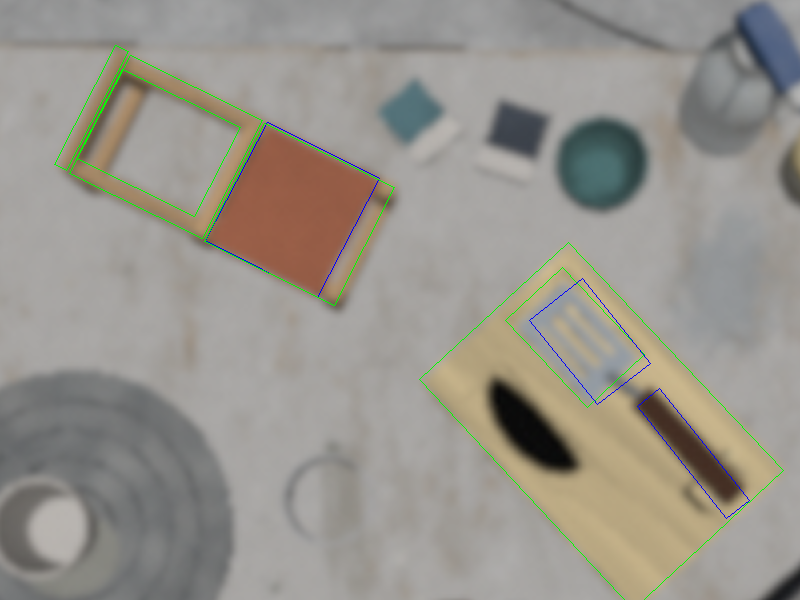

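```bash
python3 - <<'E'
from fit import *
p=cv2.imread("pics/top0.png");d=np.load("top_d.npy");R=np.deg2rad
roi=np.zeros(p.shape[:2],bool);roi[180:212,298:328]=1
v=p.max(2)
for th in(85,105,125):
    m=comp((v<th)&roi,(311,195))
    H,e=fit([(box(-75,25,-10,10,69),1)],m,(.464,-.375,R(43)));print(th,H.round(4),np.rad2deg(H[2]),e,m.sum())
bl=p[...,0].astype(int)-p[...,2]
m=bl>-5;roi[:]=0;roi[150:190,265:305]=1;m&=roi
m=comp(cv2.morphologyEx(m.astype(np.uint8),cv2.MORPH_CLOSE,np.ones((5,5))),(284,170))
B,e=fit([(box(45,125,-25,25,8),1)],m,(.464,-.375,R(43)));print("blade",B.round(4),np.rad2deg(B[2]),e,m.sum())
E
```

```text
85 [ 0.4657 -0.3733  0.7717] 44.215472195020325 88.55234140715109 152
105 [ 0.4645 -0.3744  0.7539] 43.1963394508464 47.55873894655902 196
125 [ 0.4655 -0.373   0.7476] 42.83413627944296 19.202306805074972 240
blade [ 0.4648 -0.3737  0.7754] 44.42532093480075 134.3840522875817 314
```

```bash
cat > rel.py <<'E'
from station import arm
import numpy as np
from scipy.spatial.transform import Rotation as Ro
def rel(*tg):
    s=arm.get_state();R=Ro.from_euler("xyz",s["ee_rot"])
    print("t",round(s["t"],2),"pos",s["eef_pos"].round(4),"rpy",s["ee_rot"].round(3))
    for x,y,z,yaw in tg:
        print((R.inv().apply(np.array([x,y,z])-s["eef_pos"])*1000).round(1),(R.inv()*Ro.from_euler("xyz",[np.pi,0,yaw])).as_rotvec().round(4))
E
python3 -c "
from rel import *
rel((.4652,-.3735,.15,-2.382),(.4652,-.3735,.042,-2.382))"
```

```text
t 1.0 pos [ 0.2559 -0.6246  0.2266] rpy [-3.142  0.    -2.753]
[-288.9  153.    76.6] [-0.      0.     -0.3708]
[-288.9  153.   184.6] [-0.      0.     -0.3708]
```

```bash
python3 -m jog '[[[-48,25,0,0,0,-0.12,50],[-96,50,0,0,0,-0.25,50],[-145,77,20,0,0,-0.371,50],[-193,102,40,0,0,-0.371,50],[-241,128,60,0,0,-0.371,50],[-275,146,76,0,0,-0.371,50],[-288.9,153,90,0,0,-0.371,50],[-288.9,153,90,0,0,-0.371,50],[-288.9,153,120,0,0,-0.371,50],[-288.9,153,120,0,0,-0.371,50]]]' && python3 -c "
from rel import *
rel((.4652,-.3735,.042,-2.382))"
```

```text
t: 2.25
eef_pos: [0.4633, -0.3738, 0.1052]
ee_rot: [3.138, -0.001, -2.383]
force: [0.2, 0.2, -0.2]
width: 0.0501
gripper_force: 0.0
t 2.25 pos [ 0.4633 -0.3738  0.1052] rpy [ 3.138e+00 -1.000e-03 -2.383e+00]
[-1.7 -1.3 63.2] [ 0.0032 -0.0013 -0.0013]
```

```bash
python3 -m jog '[[[0,0,25,0,0,0,50],[0,0,50,0,0,0,50],[0,0,64.5,0,0,0,50],[0,0,64.5,0,0,0,50],[0,0,64.5,0,0,0,15],[0,0,64.5,0,0,0,15],[0,0,64.5,0,0,0,15],[0,0,64.5,0,0,0,15],[0,0,64.5,0,0,0,15]]]' 50; python3 -c "
from rel import *
rel((.4652,-.3735,.042,-2.382))"
```

```text
t: 3.38
eef_pos: [0.4656, -0.3737, 0.0426]
ee_rot: [-3.141, 0.0, -2.382]
force: [0.3, 0.1, 4.6]
width: 0.0195
gripper_force: 50.0
t 3.38 pos [ 0.4656 -0.3737  0.0426] rpy [-3.141  0.    -2.382]
[0.2 0.5 0.6] [-0.001   0.0002  0.0005]
```

```bash
python3 -m jog '[[[0,0,-15,0,0,0,15],[0,0,-40,0,0,0,15],[0,0,-80,0,0,0,15],[0,0,-120,0,0,0,15],[0,0,-150,0,0,0,15],[0,0,-150,0,0,0,15]]]'; python3 -c "
from rel import *
rel((.5276,-.2853,.19,-2.0164),(.5276,-.2853,.0766,-2.0164))"
```

```text
t: 4.12
eef_pos: [0.4663, -0.3741, 0.1956]
ee_rot: [-3.137, 0.002, -2.382]
force: [0.1, -0.1, -2.3]
width: 0.0196
gripper_force: 50.0
t 4.12 pos [ 0.4663 -0.3741  0.1956] rpy [-3.137e+00  2.000e-03 -2.382e+00]
[-105.6   22.1    5.7] [-0.0051  0.0011 -0.3652]
[-105.4   22.6  119.1] [-0.0051  0.0011 -0.3652]
```

```bash
python3 -m jog '[[[-25,5,0,0,0,-0.1,15],[-55,12,0,0,0,-0.22,15],[-85,18,0,0,0,-0.32,15],[-105.5,22.3,0,0,0,-0.3656,15],[-105.5,22.3,0,0,0,-0.3656,15],[-105.5,22.3,0,0,0,-0.3656,15],[-105.5,22.3,0,0,0,-0.3656,15]]]'; python3 - <<'E'
from rel import *
from h import *
rel((.5276,-.2853,.0766,-2.0164))
for n in("top","side"):
    p,d=grab_frame(n);cv2.imwrite(f"pics/{n}1.png",p);np.save(f"{n}_d1.npy",d)
a=cv2.imread("pics/top1.png")[80:230,130:330];b=cv2.imread("pics/side1.png")[80:230,180:380]
cv2.imwrite("pics/c1.png",cv2.resize(np.vstack([a,b]),None,fx=2,fy=2,interpolation=cv2.INTER_CUBIC))
E
```

```text
t: 5.0
eef_pos: [0.5258, -0.2852, 0.1919]
ee_rot: [3.141, -0.0, -2.018]
force: [-1.0, 0.2, -1.3]
width: 0.0196
gripper_force: 50.0
t 5.0 pos [ 0.5258 -0.2852  0.1919] rpy [ 3.141 -0.    -2.018]
[ -0.7  -1.7 115.3] [ 0.0004 -0.0001 -0.0012]
```

View pics/c1.png

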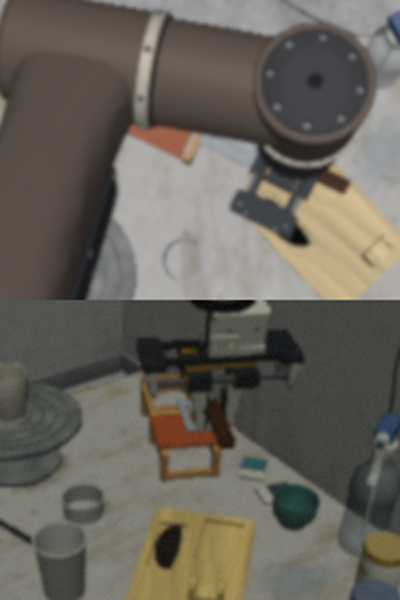

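```bash
python3 - <<'E'
from h import *
from fit import box
p=cv2.imread("pics/side1.png");S=10
o=cv2.resize(p,None,fx=S,fy=S,interpolation=cv2.INTER_CUBIC)
def dr(q,P,z0,col):
    x,y,a=P;c,s=np.cos(a),np.sin(a);q=np.array(q)/1000.
    X=np.c_[x+c*q[:,0]-s*q[:,1],y+s*q[:,0]+c*q[:,1],q[:,2]+z0]
    cv2.polylines(o,[((proj(X,"side")+.5)*S).round().astype(int)],True,col,1)
T=(.5258,-.2852,1.1236)
dr(box(45,125,-25,25,3),T,.1919-.0366,(255,0,0));dr(box(-75,25,-10,10,63),T,.1919-.0366,(0,255,0))
K=(.6332,-.0642,1.125)
dr(box(-105,0,-48,48,55),K,0,(0,255,255));dr(box(107,117,-48,48,73),K,0,(0,255,255))
cv2.imwrite("pics/c2.png",o[1150:1750,2400:3200])
E
```

```text
(no output)
```

View pics/c2.png

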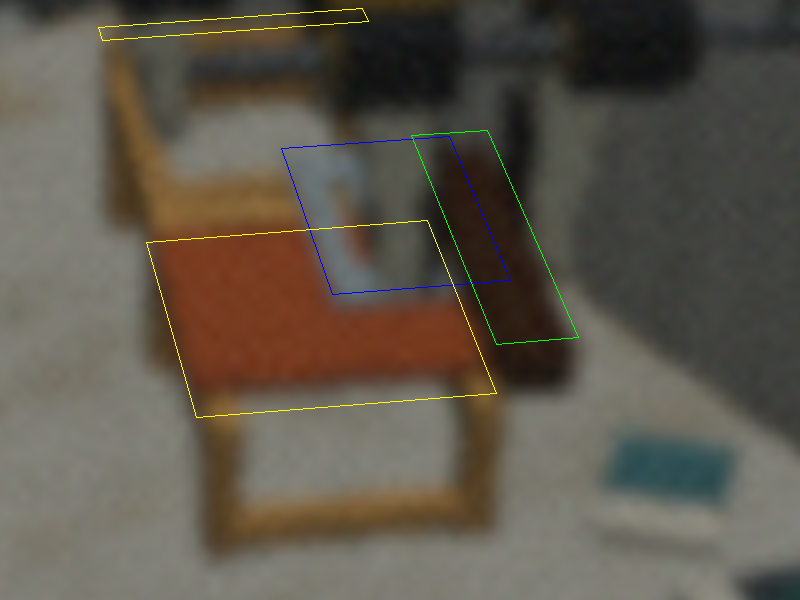

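```bash
python3 -m jog '[[[0,-1,35,0,0,0,15],[0,-1.5,75,0,0,0,15],[0,-1.5,105,0,0,0,15],[0,-1.5,115,0,0,0,15],[0,-1.5,115,0,0,0,15],[-12,-1.5,115,0,0,0,15],[-24,-1.5,115,0,0,0,15],[-36,-1.5,115,0,0,0,15],[-47,-1.5,115,0,0,0,15],[-47,-1.5,115,0,0,0,15],[-47,-1.5,115,0,0,0,15]]]'; python3 - <<'E'
from rel import *
from h import *
rel((.6332-.198*.4312,-.0642-.198*.9023,.0766,-2.0164))
p,d=grab_frame("side");cv2.imwrite("pics/c3.png",cv2.resize(p[110:210,200:330],None,fx=6,fy=6,interpolation=cv2.INTER_CUBIC)[:600,:800])
E
```

```text
t: 6.48
eef_pos: [0.5478, -0.2428, 0.077]
ee_rot: [3.141, -0.0, -2.016]
force: [0.3, 0.1, -1.5]
width: 0.0198
gripper_force: 50.0
t 6.47 pos [ 0.5478 -0.2428  0.077 ] rpy [ 3.141 -0.    -2.016]
[0.  0.  0.4] [ 0.0002 -0.0001  0.0005]
```

View pics/c3.png

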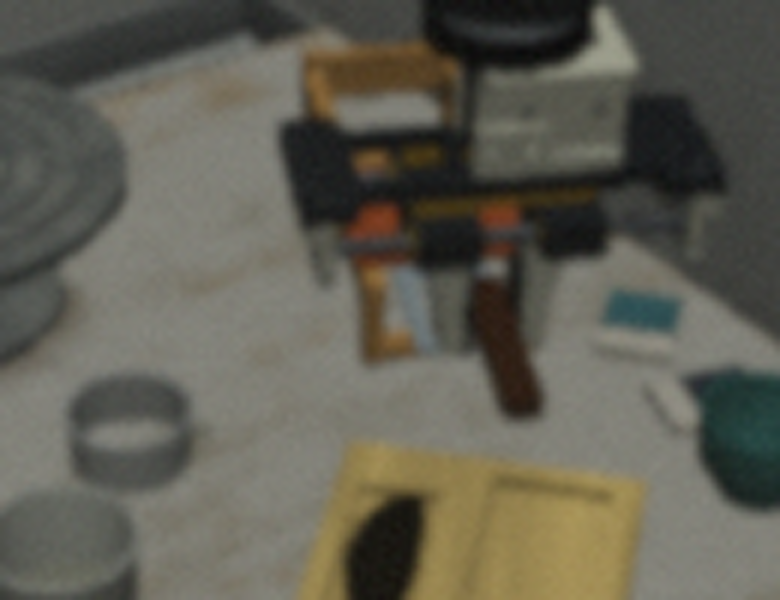

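```bash
python3 -m jog '[[[0,0,-6,0,0,0,15],[-1,0,-12,0,0,0,15],[-2,0,-20,0,0,0,15],[-3,0,-28,0,0,0,15],[-5,0,-37,0,0,0,15],[-7,0,-45,0,0,0,15],[-11,0,-53,0,0,0,15],[-16,0,-60,0,0,0,15],[-22,0,-66,0,0,0,15],[-29,0,-71,0,0,0,15],[-36,0,-75,0,0,0,15],[-42,0,-78,0,0,0,15],[-42,0,-78,0,0,0,15],[-42,0,-78,0,0,0,15]]]'; python3 - <<'E'
from rel import *
from h import *
rel()
p,d=grab_frame("side");q,d=grab_frame("top")
a=p[90:190,200:330];b=q[80:180,140:270]
cv2.imwrite("pics/c4.png",cv2.resize(np.vstack([a,b]),None,fx=3,fy=3,interpolation=cv2.INTER_CUBIC))
E
```

```text
t: 8.28
eef_pos: [0.566, -0.205, 0.1549]
ee_rot: [3.141, -0.0, -2.016]
force: [-0.0, -0.9, -1.2]
width: 0.0196
gripper_force: 50.0
t 8.28 pos [ 0.566  -0.205   0.1549] rpy [ 3.141 -0.    -2.016]
```

View pics/c4.png

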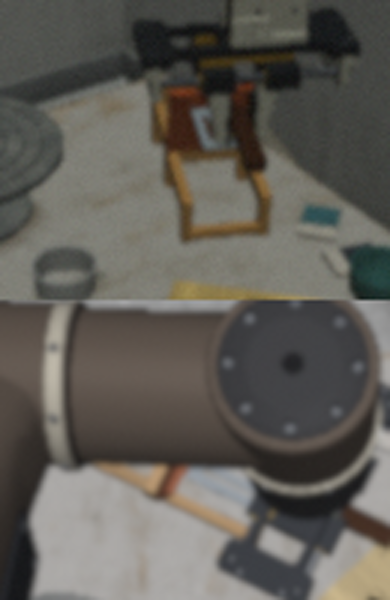

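```bash
python3 -m jog '[[[-6,0,-1,0,0,0,15],[-12,0,-2,0,0,0,15],[-17,0,-3,0,0,0,15],[-22,0,-3,0,0,0,15],[-26,0,-3,0,0,0,15],[-30,0,-3,0,0,0,15],[-34,0,-3,0,0,0,15],[-38,0,-3,0,0,0,15],[-42,0,-2,0,0,0,15],[-46,0,-2,0,0,0,15],[-46,0,-2,0,0,0,15],[-46,0,-2,0,0,0,15]]]'; python3 - <<'E'
from rel import *
from h import *
rel()
p,d=grab_frame("side")
cv2.imwrite("pics/c5.png",cv2.resize(p[80:180,200:330],None,fx=4,fy=4,interpolation=cv2.INTER_CUBIC))
E
```

```text
t: 9.88
eef_pos: [0.5858, -0.1635, 0.1571]
ee_rot: [3.142, -0.0, -2.016]
force: [-0.4, 0.6, -1.4]
width: 0.0198
gripper_force: 50.0
t 9.88 pos [ 0.5858 -0.1635  0.1571] rpy [ 3.142 -0.    -2.016]
```

View pics/c5.png

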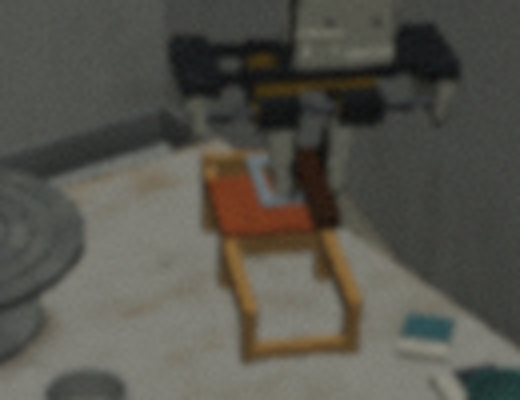

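```bash
python3 -c "
from rel import *
rel((.4656,-.3737,.19,-2.382),(.4656,-.3737,.1,-2.382))"
```

```text
t 9.93 pos [ 0.5858 -0.1636  0.1571] rpy [-3.142  0.    -2.016]
[241.4  17.9 -32.9] [0.     0.     0.3657]
[241.4  17.9  57.1] [0.     0.     0.3657]
```

```bash
python3 -m jog '[[[10,0,-20,0,0,0,15],[35,0,-33,0,0,0,15],[75,4,-33,0,0,0.06,15],[115,8,-33,0,0,0.15,15],[155,12,-33,0,0,0.24,15],[195,15,-33,0,0,0.32,15],[225,17,-33,0,0,0.3657,15],[241.4,17.9,-20,0,0,0.3657,15],[241.4,17.9,0,0,0,0.3657,15],[241.4,17.9,30,0,0,0.3657,15],[241.4,17.9,57,0,0,0.3657,15],[241.4,17.9,57,0,0,0.3657,15],[241.4,17.9,57,0,0,0.3657,15],[241.4,17.9,57,0,0,0.3657,15],[241.4,17.9,57,0,0,0.3657,15]]]'; python3 - <<'E'
from rel import *
from h import *
rel((.4656,-.3737,.0426,-2.382))
p,d=grab_frame("side");q,_=grab_frame("top")
o=cv2.resize(np.vstack([p[130:270,200:360],q[120:250,220:380]]),None,fx=2.2,fy=2.2,interpolation=cv2.INTER_CUBIC)
cv2.imwrite("pics/c6.png",o[:600])
E
```

```text
t: 11.8
eef_pos: [0.4662, -0.3738, 0.101]
ee_rot: [-3.14, 0.001, -2.382]
force: [-0.4, 1.2, -0.8]
width: 0.0195
gripper_force: 50.0
t 11.8 pos [ 0.4662 -0.3738  0.101 ] rpy [-3.140e+00  1.000e-03 -2.382e+00]
[ 0.4  0.6 58.4] [-0.0015  0.0007  0.0003]
```

View pics/c6.png

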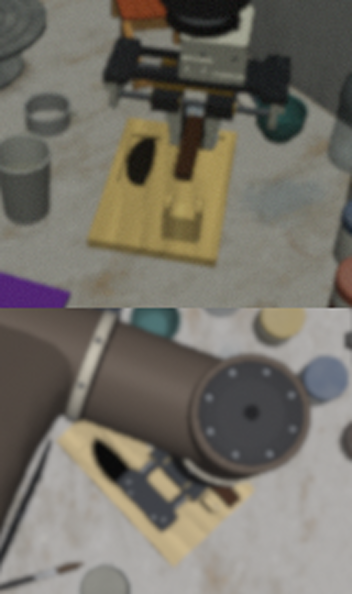

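```bash
python3 -m jog '[[[0,0,15,0,0,0,15],[0,0,30,0,0,0,15],[0,0,42,0,0,0,15],[0,0,50,0,0,0,15],[0,0,55,0,0,0,15],[0,0,57,0,0,0,15],[0,0,57,0,0,0,15],[0,0,57,0,0,0,15]]]'; python3 -c "
from rel import *
rel((.4656,-.3737,.0426,-2.382)); print(arm.get_state()['moment'])"
```

```text
t: 12.9
eef_pos: [0.4659, -0.3738, 0.0435]
ee_rot: [-3.141, 0.0, -2.382]
force: [-0.0, 0.3, -1.1]
width: 0.0194
gripper_force: 50.0
t 12.9 pos [ 0.4659 -0.3738  0.0435] rpy [-3.141  0.    -2.382]
[0.2 0.3 0.9] [-0.0007  0.0003  0.0001]
[0.04076695 0.02639647 0.02915432]
```

```bash
python3 -m jog '[[[0,0,0.8,0,0,0,15],[0,0,0.8,0,0,0,15],[0,0,0.8,0,0,0,24],[0,0,0.8,0,0,0,30],[0,0,0.8,0,0,0,45],[0,0,0.8,0,0,0,50],[0,0,0.8,0,0,0,50],[0,0,-20,0,0,0,50],[0,0,-60,0,0,0,50],[0,0,-110,0,0,0,50],[0,0,-140,0,0,0,50],[50,-30,-150,0,0,0,50],[100,-60,-150,0,0,0,50],[150,-90,-150,0,0,0,50],[180,-120,-150,0,0,0,50],[200,-150,-150,0,0,0,50],[200,-150,-150,0,0,0,50]]]'; python3 - <<'E'
from rel import *
from h import *
rel()
q,d=grab_frame("top");np.save("top_d2.npy",d);cv2.imwrite("pics/top2.png",q);p,_=grab_frame("side")
cv2.imwrite("pics/c7.png",np.vstack([cv2.resize(q[80:240,140:340],None,fx=2.2,fy=2.2,interpolation=cv2.INTER_CUBIC),cv2.resize(p[110:220,190:390],None,fx=2.2,fy=2.2,interpolation=cv2.INTER_CUBIC)])[:600])
E
```

```text
t: 15.02
eef_pos: [0.4232, -0.6221, 0.1912]
ee_rot: [3.14, -0.0, -2.384]
force: [-0.8, 0.6, -0.2]
width: 0.05
gripper_force: 0.0
t 15.03 pos [ 0.4232 -0.6221  0.1912] rpy [ 3.14  -0.    -2.384]
```

View pics/c7.png

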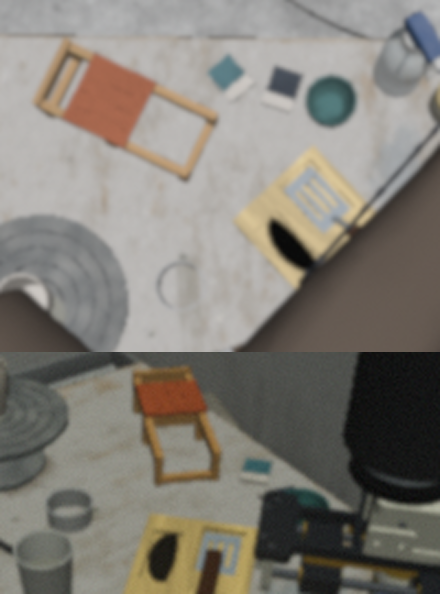

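```bash
python3 - <<'E'
from fit import *
R=np.deg2rad
q=cv2.imread("pics/top2.png");d=np.load("top_d2.npy");W=world(d,"top")
hsv=cv2.cvtColor(q,cv2.COLOR_BGR2HSV)
red=comp((q[...,2].astype(int)-q[...,0]>60)&(hsv[...,0]<12),(190,125))
print("tile z",np.percentile(W[red][:,2],[5,50,95]));A=np.c_[W[red][:,:2],np.ones(red.sum())];print("plane",np.linalg.lstsq(A,W[red][:,2],rcond=None)[0])
T,e=fit([(box(-45,45,-48,48,73),1)],red,(.648,-.033,R(64.5)));c,s=.4312,.9023;dd=T[:2]-[.6332,-.0642]
print("tile in rack",c*dd[0]+s*dd[1],-s*dd[0]+c*dd[1],T[2]-1.125)
p,ds=grab_frame("side");Ws=world(ds,"side")
c,s=np.cos(.7632),np.sin(.7632);o=np.array([.468,-.3715]);L=Ws[...,:2]-o;X=L[...,0]*c+L[...,1]*s;Y=-L[...,0]*s+L[...,1]*c
m=(ds>0)&(X>-.085)&(X<.03)&(abs(Y)<.03)&(Ws[...,2]>.045)&(Ws[...,2]<.1)&(p.max(2)<90)
for a in np.arange(-.08,.03,.02):
    k=m&(X>=a)&(X<a+.02);print(round(a,2),k.sum(),np.median(Y[k]).round(4) if k.any() else"",np.percentile(Ws[...,2][k],[50,90]).round(4) if k.any() else"")
E
```

```text
tile z [0.07022065 0.07454261 0.0790866 ]
plane [-0.9914614  -0.79735871  0.680208  ]
tile in rack 0.02503843692694085 0.0019675086197917316 0.0047058563784980745
-0.08 54 -0.0015 [0.0688 0.0703]
-0.06 38 -0.0009 [0.0688 0.0705]
-0.04 39 -0.0006 [0.069  0.0702]
-0.02 40 -0.0013 [0.0691 0.0704]
0.0 28 -0.0016 [0.0691 0.0706]
0.02 0
```

```bash
python3 -c "
from station import arm
print(arm.job_done())"
```

```text
the job is handed in; nothing more can be done
None
```

The job is handed in, though the verdict isn't shown: the tile lies flat on the upper deck with its ribs up, jutting about 20 mm back over the step rather than the expected 10; the turner is back in its pocket and rest and released, and the gripper and the other loose things touched nothing that I could see.

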